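Slide the jar rack through the chute, holding its spring gate down

TASK

Press the wooden bar beside the chute down with one fingertip to hold the spring gate open, and with the other fingertip push the rack of jars along the chute past it; keep the bar held down until the whole rack is past the gate, then let go so that the gate springs up behind the rack in the far bay. Only press and push: do not lift or tip the rack or its jars, and leave the other things on the table where they are.

Things in the scene. Friction and masses are not known exactly. Their poses are not given: they have to be found in the camera images.
- chute: The fixed chute: raised plywood deck, open above, between two low aluminium rails on a white base. Origin at table height below the gate line, midway between the rails; +x = push direction (roughly world -y), +y = towards the bar (roughly away from the robot), z up. Deck top at z = 55 mm. Rails: inner faces at y = -39 and +39 mm, 7 mm thick, tops at z = 63 mm. Yaw varies by 0.25 rad either way.
- gate_line (a point): Fixed point at the middle of the deck's top where the gate rises through a 12 mm wide slot (chute x = 0, y = 0, z = 55 mm). The deck runs from chute x = -270 to +206 mm. Hinge of the gate and bar: parallel to chute x at y = 128 mm, z = 60 mm, with a block 74 mm high at each end (x = -263 and +85 mm).
- end_stop (a point): Top middle of the face of the fixed aluminium end stop that closes the far bay (chute x = 193, y = 0, z = 95 mm). The far bay lies between gate line and stop, 53 mm longer than the rack.
- gate_arm (a joint): Hinge angle (rad) of the sprung gate together with its bar: 0 = released, gate up and chute blocked; 0.34 = bar level, the gate 18 mm below the deck; 0.42 = hard stop, not needed. The gate is wholly below the deck from 0.24 up, so 0.27 to 0.38 is a good hold, clear of the stop. A spring returns it to 0 when the bar is let go. The bar takes about 4 N to start and 7 N when level.
- bar_mid (a point): Middle of the top of the pale wooden press bar, outside the +y rail: 330 mm long (chute x = -255 to +75 mm), 32 mm wide. At joint 0.34 it is level, top at z = 68 mm, spanning chute y = 52 to 84 mm. Released, its middle is about 19 mm higher, 6 mm farther from the rail, and it slopes 0.34 rad, chute side higher. Press it anywhere; a fingertip may slide along it. It lies beside all the rack's way.
- gate_tip (a point): Top corner, farthest from the hinge, of the steel gate plate, which is 6 mm thick and covers chute y = -30 to +30 mm. With the gate up it stands about 36 mm above the deck here (less, about 16 mm, at the end nearer the bar).
- rack: Loose open wooden rack, 140 mm long (x), 70 mm wide (y), 45 mm high, walls 5 mm, three wells in a row each with a jar; 0.28 to 0.56 kg without the jars. Origin at the centre of its underside; its x axis is along the chute. It starts on the deck before the gate, its front 35 to 80 mm short of it; at least 45 mm of free deck lies behind it.
- rack_rear (a point): Centre of the rack's flat rear end face (the face to push), 22.5 mm above the deck.
- rack_front (a point): Centre of the rack's front end face, 22.5 mm above the deck.
- jar0: Small lidded glass jar, 37 mm in diameter, 55 mm high, loose in the rack's rear well; its top is 60 mm above the deck. Origin at the centre of its underside.
- jar1: The same in the middle well.
- jar2: The same in the front well.
- spare_jar: Bystander: a like jar standing on the chute's base beyond the bar's end. Origin under its centre.
- spool: Bystander: white twine spool, 68 mm across, 100 mm high, on the table on the robot's side of the chute. Origin under its centre.
- bowl: Bystander: yellow bowl, 124 mm across, 50 mm high, on the robot's side of the chute. Origin under its centre.
- scissors: Bystander: scissors with black handles, 160 mm long, lying flat on the robot's side of the chute.
- mug: Bystander: white mug, 76 mm across, 90 mm high, on the far side of the chute. Origin under its centre.
- spoon: Bystander: wooden spoon, 200 mm long, lying on the far side of the chute.
- twine_roll: Bystander: cork-coloured ring of cord, 68 mm across, 30 mm high, past the end of the chute.
Not all that is in view belongs to the job. Leave any pink look-alike of the jar1 alone. Of the things shaped like the rack, the wooden one is meant.

How it is judged:
By the outcome, as a careful person would: the job done as asked, in the order asked, and still so for the second after the job is handed in, with the robot touching nothing.
It also fails if it takes over 42 s, if anything falls off the work surface, if the arm or the gripper's body presses on something with over 40 N, if the wrist force passes 120 N, or if a joint passes its speed limit or range.

ROBOT

A 7-joint arm with a two-finger parallel gripper is mounted at the origin on the work surface. World frame = base frame: x ahead of the robot, y to its left, z up, the work surface at z = 0. Lengths are in m, angles in rad, forces in N, time in s.
With the tool pointing down it reaches from about 0.35 to 0.9 m from the base axis. Payload 8.1 kg.
Tool frame: the origin (TCP) lies at the very end of the fingers, on their centre line; the grasp point (between the pads) lies 19 mm behind it; z points along the fingers, x is the direction in which the jaws open and shut, and the axes are right-handed (so a half turn about z gives the same grasp; the last joint's range is limited). The gripper opens to 92 mm and grips with 3 to 60 N. Pads are 19 mm wide; open, the fingers measure 130 mm over their backs; the gripper's body (75 mm by 190 mm) begins 47 mm behind the grasp point.
Start: joints at [1.138, 0.434, 0.025, 1.573, -0.012, 1.134, -0.075], TCP at [0.202, -0.591, 0.227] pointing down, gripper open.
Joint ranges: [-2.62, 2.62], [-0.44, 2.09], [-1.27, 1.32], [0.08, 2.57], [-1.32, 4.46], [0.12, 2], [-2.74, 2.74]. Speed limits (rad/s): [2.22, 2.22, 3.01, 3.01, 3.14, 3.14, 3.14].

INTERFACE

Orientations are given as a rotation vector (axis times angle).
In Python, from cell import status, viewer, arm gives the robot as it stands.
- The arm moves only by the tool jog_arm, never from a script. Its argument "commands" is text: rows parted by semicolons, each of 7 numbers parted by spaces: the closure, from -1 (fully open) to 1 (shut), then the shift along the world's x, y, z normalised to -1 to 1, where 1 is 0.3 m, then the turn, a rotation vector about the world's x, y, z normalised to -1 to 1, where 1 is 2 pi rad. In form: jaw dx dy dz wx wy wz; .... A call has exactly 5 rows; each row shifts and turns the commanded pose from where the row before left it; what a row does not reach is not made up. A row lasts 1/10 s, in which the tool goes at most 50 mm and 8.59 degrees, less where a joint would pass 70% of its speed; a pose out of reach is approached as far as the arm can. A call with a number of a shift or a turn outside -1 to 1 is refused whole. A call with a gripper value outside its range is refused whole. The fingers move at their own pace and stop on an object; "force" is the grip in N (left out, the last holds). Time passes only in rows, so rows that do not move let the fingers close, or fill a call up. It gives the time, the measured TCP pose, the force and the opening at its end, in the units of the state.
- status.observe(): the state, without advancing time (a new reading comes with each control period).
- viewer.get_image(name): name is "side" or "top" or "wrist"; returns a dict with "pixels" (400x640x3 uint8, red, green, blue), "z_map" (400x640 float32, m along the optical axis (not along the pixel's ray), 0 where there is no reading), "camera_matrix" (3x3 intrinsics, pixels), "R" (3x3) and "t" (3): a world point X has camera coordinates R X + t. Camera axes: x right, y down, z forward; pixel columns grow to the right and rows downward; lengths in m; the calibration is good to about 2 mm. A picture is of the moment at which its call begins.
- arm.sign_off(): hands the job in, once; it reports no verdict.
The state is a dict: "clock": time; "joints": joint angles; "dq": joint speeds; "joint_efforts": joint torques, N m; "position": TCP position; "ee_rot": TCP orientation; "force": force on the tool from outside, world axes, zero at the start; "ft_torque": the same for the moment, N m; "width": opening from 0.0 (shut) to 1.0 (fully open).
Only numpy, scipy, OpenCV 4.12 (cv2) and the standard library are available. Lean on these libraries where they do the work, as an engineer would, in place of code of your own. Each camera call takes 0.05 s, during which the arm holds its last target. There are 200 camera calls.

## Working session

There is one attempt and no reset: what is moved stays moved. The work goes in short steps, Python scripts to look and compute and a tool call to move; the robot and the scene stay as the last step left them, time stands still between calls to the robot, and variables do not carry over. Pictures are saved under pics/ and viewed, about 8 in all and at most 12, crops included, and the job is handed in when it is done.

Besides the shell and the picture viewer there is one more tool, called after "Request:" by a JSON object that holds its "op" and its "data", one argument or row to a line. jog_arm: Moves the arm, as the interface text tells. Scaled input: -1 to 1 covers 0.3 m each way for a shift and 2 pi rad each way for a turn. Its arguments: {"type":"object","properties":{"commands":{"type":"string"},"force":{"type":"number"}},"required":["commands"]}

```bash
mkdir -p pics; ls
python3 - <<'E'
from cell import status, viewer
import cv2, numpy as np
s=status.observe(); print(s)
for n in ("top","side"):
    d=viewer.get_image(n); cv2.imwrite(f"pics/{n}0.png",d["pixels"][:,:,::-1]); np.savez(f"pics/{n}0.npz",**d)
    print(n,d["camera_matrix"],d["R"],d["t"])
E
```

```text
pics
{'clock': 0.0, 'joints': array([ 1.13841176,  0.43523352,  0.0249822 ,  1.57407595, -0.01161382,
        1.13401532, -0.07511306]), 'dq': array([-0.00042038,  0.00049366,  0.00150034, -0.0016514 ,  0.00018403,
        0.00071332, -0.0018328 ]), 'joint_efforts': array([-2.00026861e-04, -6.67843366e+01,  9.84950624e-01, -3.14462149e+01,
       -6.05840608e-02,  4.27591510e-02,  1.16046112e-04]), 'position': array([ 0.20218029, -0.59085804,  0.22594672]), 'ee_rot': array([-2.55520348e+00,  1.82632191e+00,  2.14381544e-03]), 'force': array([-0.20628558, -0.47734936, -0.57214379]), 'ft_torque': array([0.03229217, 0.01464941, 0.03607122]), 'width': 0.9992985877464327}
top [[380.89660287   0.         319.66706736]
 [  0.         380.89660287 206.98122912]
 [  0.           0.           1.        ]] [[ 0.01778462 -0.9998353   0.00361617]
 [-0.99047343 -0.01811181 -0.13650766]
 [ 0.13655067 -0.00115399 -0.99063242]] [-0.05374061  0.5702658   1.04129204]
side [[398.74692103   0.         317.26909225]
 [  0.         398.74692103 206.94648679]
 [  0.           0.           1.        ]] [[-0.88169388 -0.47180501  0.00399113]
 [-0.33052818  0.61159966 -0.71881637]
 [ 0.33670019 -0.63509518 -0.69518853]] [0.45513377 0.25845249 0.77848292]
```

View pics/top0.png

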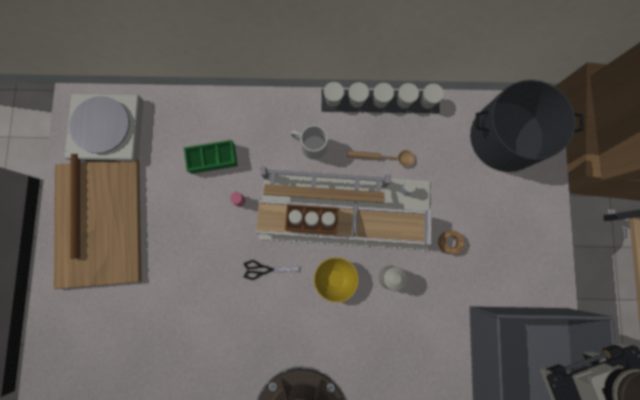

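View pics/side0.png

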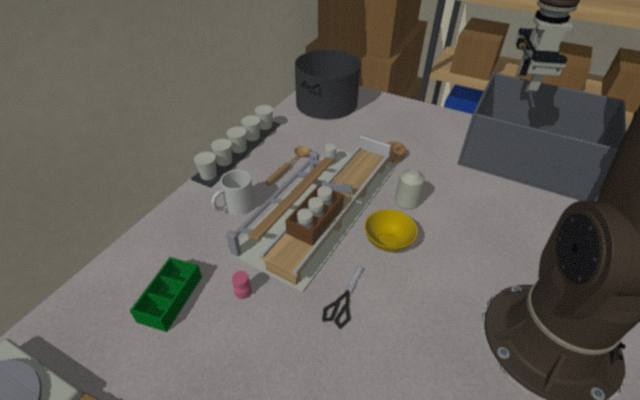

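The top view shows the chute running left to right, from (258,218) to (430,230). The wooden rack is at (312,218), the gate at (355,220) and the bar at (265–385,193). There are two rack-shaped things: the green one at (210,156) is a decoy, and the brown wooden one at (312,218) in the chute is the one meant. The pink jar at (237,199) is a decoy too.

```bash
cat > h.py <<'E'
import numpy as np, cv2
from scipy.spatial.transform import Rotation as Ro
def pts(d):
    z=d["z_map"];K=d["camera_matrix"];v,u=np.indices(z.shape)
    c=np.stack([(u-K[0,2])/K[0,0]*z,(v-K[1,2])/K[1,1]*z,z],-1)
    return (c-d["t"])@d["R"]
def ray(d,uv,h):
    K=d["camera_matrix"];u=np.atleast_2d(uv).astype(float)
    r=np.c_[(u-[K[0,2],K[1,2]])/[K[0,0],K[1,1]],np.ones(len(u))]@d["R"]; o=-d["R"].T@d["t"]
    return o+r*((h-o[2])/r[:,2])[:,None]
E
python3 - <<'E'
from h import *
d=dict(np.load("pics/top0.npz"));im=d["pixels"]
cv2.imwrite("pics/crop.png",cv2.resize(im[155:260,230:450],None,fx=3.6,fy=3.6,interpolation=cv2.INTER_CUBIC)[:,:,::-1])
P=pts(d);hsv=cv2.cvtColor(im,cv2.COLOR_RGB2HSV)
roi=np.zeros(im.shape[:2],bool);roi[160:255,245:445]=1
for uv in [(268,218),(312,218),(330,226),(400,226),(320,193),(340,206),(312,235),(430,225),(355,215),(300,226)]:
    print(uv,hsv[uv[1],uv[0]],P[uv[1],uv[0]].round(3))
print(Ro.from_rotvec([-2.555,1.826,0.002]).as_matrix().round(3))
E
```

```text
(268, 218) [ 17  90 133] [0.536 0.1   0.053]
(312, 218) [ 26  12 145] [ 0.531 -0.024  0.116]
(330, 226) [13 65 63] [ 0.516 -0.073  0.057]
(400, 226) [ 17  90 136] [ 0.52  -0.267  0.056]
(320, 193) [ 16 100 110] [ 0.602 -0.044  0.091]
(340, 206) [160   6 131] [ 0.571 -0.1    0.066]
(312, 235) [  8   9 113] [ 0.49  -0.024  0.066]
(430, 225) [140   6 130] [ 0.52  -0.339  0.095]
(355, 215) [120   8 100] [ 0.546 -0.14   0.076]
(300, 226) [ 13 130  59] [0.514 0.01  0.061]
[[ 0.324 -0.946 -0.   ]
 [-0.946 -0.324  0.002]
 [-0.002 -0.    -1.   ]]
```

View pics/crop.png

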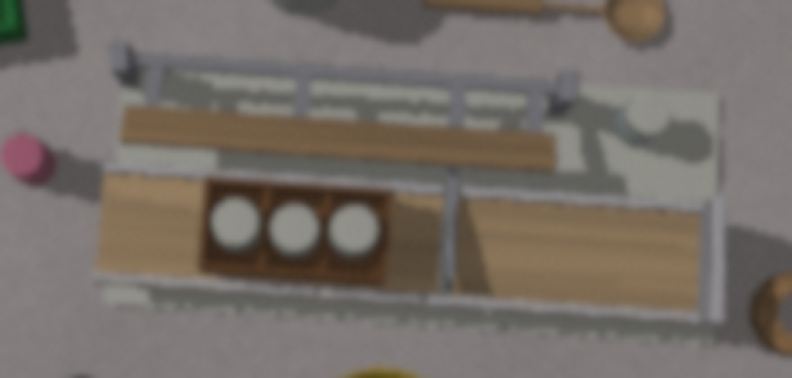

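The crop confirms it: the brown wooden rack with three pale jars spans crop px (200–390, 180–285), left of the gate at (450,230). The bar is above it at (120–555, 110–170). Next I'll fit the chute frame.

Run:
```python
from h import *
d=dict(np.load("pics/top0.npz"));im=d["pixels"]
P=pts(d);hsv=cv2.cvtColor(im,cv2.COLOR_RGB2HSV)
roi=np.zeros(im.shape[:2],bool);roi[160:255,245:445]=1
H,S,V=[hsv[...,i] for i in range(3)]
wood=roi&(S>50)&(H<25)
deck=wood&(V>75)&(P[...,2]>.045)&(P[...,2]<.063)
deck=cv2.morphologyEx(deck.astype(np.uint8),cv2.MORPH_OPEN,np.ones((3,3)))>0
v,u=np.nonzero(deck);Q=ray(d,np.c_[u,v],.055)[:,:2]
rc=cv2.minAreaRect((Q*1000).astype(np.float32));print("deck",rc)
bar=wood&(P[...,2]>.072)&(P[...,0]>.575)
v,u=np.nonzero(bar);B=P[bar];print("bar",len(B),B.min(0),B.max(0),cv2.minAreaRect((B[:,:2]*1000).astype(np.float32)))
m=np.cov(B[:,:2].T);w,e=np.linalg.eigh(m);print("bar dir",e[:,1])
# jars: lids
lid=(roi&(P[...,2]>.108)&(P[...,2]<.122)).astype(np.uint8)
n,l,st,c=cv2.connectedComponentsWithStats(lid)
for i in range(1,n):
    if st[i,4]>20: print("lid",st[i],ray(d,c[i],.115))
stop=roi&(P[...,2]>.085)&(S<40);stop[:,:415]=0
print("stop",P[stop].mean(0) if stop.any() else None, stop.sum())
# rails: side lines; fit yaw from deck edges
cols=[];
for uu in range(260,430):
    r=np.nonzero(deck[:,uu])[0]
    if len(r)>20 : cols.append((uu,r.min(),r.max()))
cols=np.array(cols)
for k in (1,2):
    E=ray(d,cols[:,[0,k]],.055); p=np.polyfit(E[:,1],E[:,0],1);print("edge",p)
rk=wood&(V<75)&(H<16)&(P[...,2]>.09)&(P[...,2]<.106)
print("rack rim",rk.sum(),cv2.minAreaRect((P[rk][:,:2]*1000).astype(np.float32)))
```

```text
deck ((529.0838623046875, -101.04075622558594), (463.22503662109375, 76.09312438964844), 87.16841888427734)
bar 1238 [ 0.58110126 -0.21539234  0.07990862] [0.62464124 0.11090151 0.09763815] ((603.9015502929688, -52.615447998046875), (326.4342346191406, 30.973133087158203), 87.11775970458984)
bar dir [0.04909888 0.99879392]
lid [289 210  13  13 133] [[0.53615094 0.02132659 0.115     ]]
lid [305 211  13  13 130] [[ 0.53273363 -0.02139923  0.115     ]]
lid [322 212  13  13 131] [[ 0.53307907 -0.06547667  0.115     ]]
stop [ 0.50762326 -0.30498583  0.19981363] 183
edge [0.0512088  0.57032729]
edge [0.0486091  0.49746475]
rack rim 146 ((531.0587158203125, -23.627159118652344), (134.37884521484375, 65.16564178466797), 87.17193603515625)
```

Request:
{"op": "jog_arm", "data": {
  "commands": "-0.1 0.062 0.111 0 0 0 0.0095; -0.1 0.062 0.111 0 0 0 0.0095; -0.1 0.062 0.111 0 0 0 0.0095; -0.1 0.062 0.111 0 0 0 0.0095; -0.1 0.062 0.111 0 0 0 0.0095"
}}

```text
clock: 0.6
position: [0.2957, -0.4232, 0.2265]
ee_rot: [-2.801, 1.423, 0.001]
force: [0.4, -0.3, 0.7]
width: 0.616
```

Request:
{"op": "jog_arm", "data": {
  "commands": "-0.1 0.062 0.111 0 0 0 0.0095; -0.1 0.062 0.111 0 0 0 0.0095; -0.1 0.062 0.111 0 0 0 0.0095; -0.1 0.062 0.111 0 0 0 0.0095; -0.1 0.062 0.111 0 0 0 0.0095"
}}

```text
clock: 1.1
position: [0.3887, -0.2569, 0.2266]
ee_rot: [2.981, -0.991, -0.0]
force: [1.9, -0.7, 0.1]
width: 0.55
```

Request:
{"op": "jog_arm", "data": {
  "commands": "-0.1 0.062 0.111 0 0 0 0.0095; -0.1 0.062 0.111 0 0 0 0.0095; -0.1 0.062 0.111 0 0 0 0.0095; -0.1 0.062 0.111 0 0 0 0.0095; -0.1 0.062 0.111 0 0 0 0.0095"
}}

```text
clock: 1.6
position: [0.4817, -0.0905, 0.2266]
ee_rot: [3.095, -0.537, -0.0]
force: [0.6, -0.8, -0.7]
width: 0.547
```

Request:
{"op": "jog_arm", "data": {
  "commands": "-0.1 0.062 0.111 0 0 0 0.0095; -0.1 0.062 0.111 0 0 0 0.0095; -0.1 0.062 0.111 0 0 0 0.0095; -0.1 0.062 0.111 0 0 0 0.0095; -0.1 0.062 0.111 0 0 0 0.0095"
}}

```text
clock: 2.1
position: [0.5747, 0.0759, 0.2264]
ee_rot: [3.141, -0.071, -0.001]
force: [0.5, -1.2, 0.4]
width: 0.552
```

Request:
{"op": "jog_arm", "data": {
  "commands": "-0.1 -0.009 -0.006 -0.1 0 0 -0.0007; -0.1 0 0 -0.1 0 0 0; -0.1 0 0 -0.1 0 0 0; -0.1 0 0 0 0 0 0; -0.1 0 0 0 0 0 0"
}}

```text
clock: 2.6
position: [0.5715, 0.0729, 0.1369]
ee_rot: [3.141, -0.081, -0.002]
force: [0.5, 0.4, 0.7]
width: 0.549
```

Run:
```python
from h import *
from cell import status, viewer
o=[]
for n in ("wrist","side"):
    d=viewer.get_image(n); np.savez(f"pics/{n}1.npz",**d); im=d["pixels"]
    if n=="side": im=cv2.resize(im[120:300,200:440],None,fx=2.2,fy=2.2,interpolation=cv2.INTER_CUBIC)
    cv2.imwrite(f"pics/{n}1.png",im[:,:,::-1])
print(status.observe()["position"],status.observe()["width"])
```

```text
[0.57265842 0.07316616 0.13837937] 0.5504277547168266
```

View pics/wrist1.png

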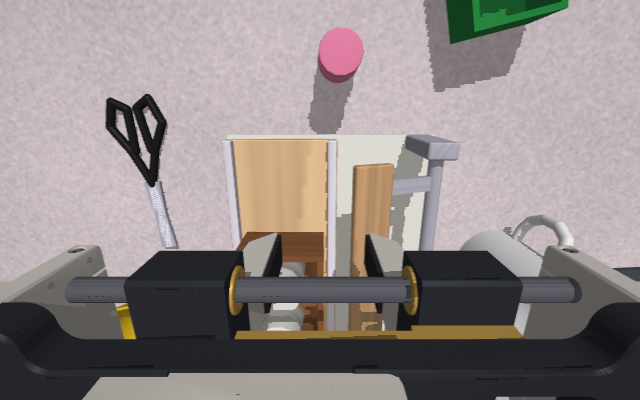

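View pics/side1.png

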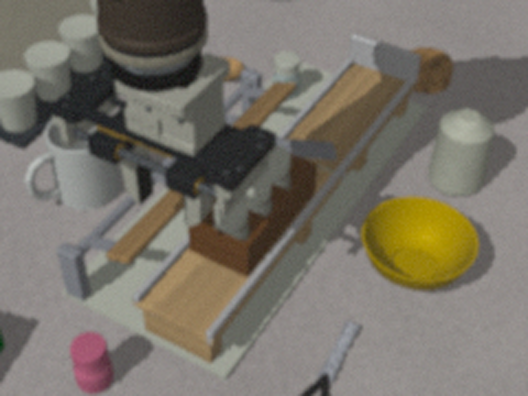

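The wrist view shows the rack's rear wall top at about (285,233), with fingertips at (265,255) and (380,255) above the deck and the bar. I'll check the rear edge numerically before going down.

Run:
```python
from h import *
d=dict(np.load("pics/wrist1.npz"));P=pts(d);hsv=cv2.cvtColor(d["pixels"],cv2.COLOR_RGB2HSV)
g=np.array([.5272,-.1395,0]);c,s=.99877,.0495
A=np.array([[-s,-c,0],[c,-s,0],[0,0,1]])
C=(P-g)@A.T
for uv in [(285,225),(285,231),(285,234),(285,237),(285,242),(285,248),(300,242),(280,200),(234,160),(330,160),(355,200),(385,200),(262,250),(372,250),(275,245),(380,262)]:
    print(uv,d["pixels"][uv[1],uv[0]],C[uv[1],uv[0]].round(4))
K=d["camera_matrix"]
for x in(-.0095,.0095):
  for y in (-.0008,.0688):
    X=g+A.T@np.array([-.2155+x,y,.138]); q=K@(d["R"]@X+d["t"]);print(x,y,q[:2]/q[2])
print("tool",A@(np.array([.5727,.0732,.138])-g))
```

```text
(285, 225) [205 167 127] [-0.1948 -0.0007  0.0546]
(285, 231) [204 167 127] [-0.1886 -0.001   0.0539]
(285, 234) [106  70  42] [-0.1883 -0.0003  0.0597]
(285, 237) [106  68  43] [-0.1882  0.0005  0.0658]
(285, 242) [102  67  40] [-0.1883  0.0017  0.0756]
(285, 248) [111  72  45] [-0.1884  0.0031  0.0866]
(300, 242) [101  67  40] [-0.1881  0.0143  0.0753]
(280, 200) [200 164 126] [-0.2187 -0.004   0.0549]
(234, 160) [135 123 119] [-0.254  -0.041   0.0545]
(330, 160) [208 201 209] [-0.255   0.0395  0.0614]
(355, 200) [149 118  86] [-0.2302  0.0576  0.091 ]
(385, 200) [180 142 103] [-0.2279  0.0814  0.0843]
(262, 250) [171 166 160] [-0.2249  0.0019  0.1594]
(372, 250) [31 30 34] [-0.2235  0.0599  0.157 ]
(275, 245) [31 30 34] [-0.2232  0.0072  0.1504]
(380, 262) [152 147 142] [-0.2248  0.0613  0.1717]
-0.0095 -0.0008 [264.78096858 232.85184391]
-0.0095 0.0688 [381.97877657 232.56220566]
0.0095 -0.0008 [266.77199131 261.22204059]
0.0095 0.0688 [380.15083539 260.96621523]
tool [-0.21469063  0.03491538  0.138     ]
```

Request:
{"op": "jog_arm", "data": {
  "commands": "-0.1 -0.005 0 -0.04 0 0 0; -0.1 0 0 -0.04 0 0 0; -0.1 0 0 -0.04 0 0 0; -0.1 0 0 -0.03 0 0 0; -0.1 0 0 -0.02 0 0 0"
}}

```text
clock: 3.2
position: [0.5696, 0.0729, 0.0847]
ee_rot: [3.14, -0.081, -0.002]
force: [-2.1, 0.5, 4.8]
width: 0.546
```

Request:
{"op": "jog_arm", "data": {
  "commands": "-0.1 0 0 -0.02 0 0 0; -0.1 0 0 -0.02 0 0 0; -0.1 0 0 -0.01 0 0 0; -0.1 0 0 0 0 0 0; -0.1 0 0 0 0 0 0"
}}

```text
clock: 3.7
position: [0.5695, 0.0732, 0.0706]
ee_rot: [3.14, -0.08, -0.002]
force: [-3.8, -0.1, 5.5]
width: 0.553
```

Request:
{"op": "jog_arm", "data": {
  "commands": "-0.1 0 0 -0.003 0 0 0; -0.1 0 0 0 0 0 0; -0.1 -0.001 -0.02 0 0 0 0; -0.1 -0.001 -0.02 0 0 0 0; -0.1 0 0 0 0 0 0"
}}

```text
clock: 4.2
position: [0.5707, 0.0615, 0.0704]
ee_rot: [-3.139, 0.081, -0.004]
force: [-0.1, 0.4, 5.8]
width: 0.545
```

Run:
```python
from h import *
from cell import status, viewer
d=viewer.get_image("side"); im=d["pixels"]
cv2.imwrite("pics/side2.png",cv2.resize(im[120:300,200:440],None,fx=2.6,fy=2.6,interpolation=cv2.INTER_CUBIC)[:,:,::-1])
```

```text
(no output)
```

View pics/side2.png

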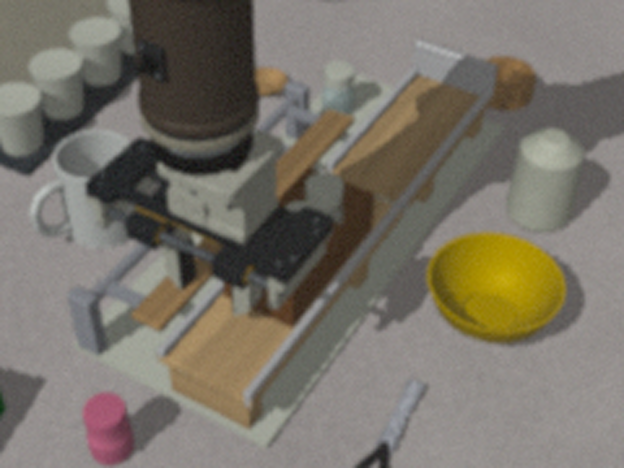

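The gate at about (385,150) is gone below the deck and the bar is down. Next I'll push the rack.

Request:
{"op": "jog_arm", "data": {
  "commands": "-0.1 -0.001 -0.015 -0.002 0 0 0; -0.1 -0.001 -0.02 -0.001 0 0 0; -0.1 -0.0015 -0.03 0 0 0 0; -0.1 -0.002 -0.04 0 0 0 0; -0.1 -0.002 -0.04 0 0 0 0"
}}

```text
clock: 4.75
position: [0.5691, 0.0206, 0.0701]
ee_rot: [-3.137, 0.077, -0.006]
force: [0.4, 8.4, 7.9]
width: 0.55
```

Request:
{"op": "jog_arm", "data": {
  "commands": "-0.1 -0.002 -0.04 0 0 0 0; -0.1 -0.002 -0.04 0 0 0 0; -0.1 -0.002 -0.04 0 0 0 0; -0.1 -0.002 -0.04 0 0 0 0; -0.1 -0.002 -0.04 0 0 0 0"
}}

```text
clock: 5.25
position: [0.5663, -0.0397, 0.0701]
ee_rot: [-3.137, 0.077, -0.006]
force: [0.0, 8.6, 8.0]
width: 0.55
```

Request:
{"op": "jog_arm", "data": {
  "commands": "-0.1 -0.002 -0.04 0 0 0 0; -0.1 -0.002 -0.04 0 0 0 0; -0.1 -0.002 -0.04 0 0 0 0; -0.1 -0.002 -0.04 0 0 0 0; -0.1 -0.002 -0.04 0 0 0 0"
}}

```text
clock: 5.75
position: [0.5634, -0.0997, 0.0701]
ee_rot: [-3.137, 0.077, -0.006]
force: [0.7, 9.3, 8.3]
width: 0.549
```

Request:
{"op": "jog_arm", "data": {
  "commands": "-0.1 -0.002 -0.04 0 0 0 0; -0.1 -0.002 -0.04 0 0 0 0; -0.1 -0.002 -0.04 0 0 0 0; -0.1 -0.0015 -0.03 0 0 0 0; -0.1 -0.001 -0.02 0 0 0 0"
}}

```text
clock: 6.25
position: [0.5607, -0.1513, 0.07]
ee_rot: [-3.138, 0.078, -0.006]
force: [0.6, 8.9, 9.0]
width: 0.55
```

Request:
{"op": "jog_arm", "data": {
  "commands": "-0.1 -0.001 -0.02 0 0 0 0; -0.1 -0.001 -0.02 0 0 0 0; -0.1 -0.0005 -0.013 0 0 0 0; -0.1 0 0 0 0 0 0; -0.1 0 0 0 0 0 0"
}}

```text
clock: 6.75
position: [0.5599, -0.1675, 0.0698]
ee_rot: [-3.139, 0.078, -0.005]
force: [0.1, 4.8, 7.2]
width: 0.549
```

Run:
```python
from h import *
from cell import status, viewer
p=status.observe()["position"]
g=np.array([.5272,-.1395,0]);c,s=.99877,.0495
A=np.array([[-s,-c,0],[c,-s,0],[0,0,1]]);print("tool",A@(p-g))
d=viewer.get_image("wrist");C=(pts(d)-g)@A.T;im=d["pixels"]
cv2.imwrite("pics/wrist3.png",im[:,:,::-1])
brown=(im[...,0]>im[...,2]+35)&(im[...,0]<130)&(C[...,2]>.06)&(C[...,2]<.097)&(abs(C[...,1])<.04)
print("rack rear x",np.percentile(C[brown][:,0],[5,25,50,75]),brown.sum())
```

```text
tool [0.02638268 0.03408854 0.06979538]
rack rear x [0.03741441 0.03777774 0.03809916 0.08214629] 1168
```

View pics/wrist3.png

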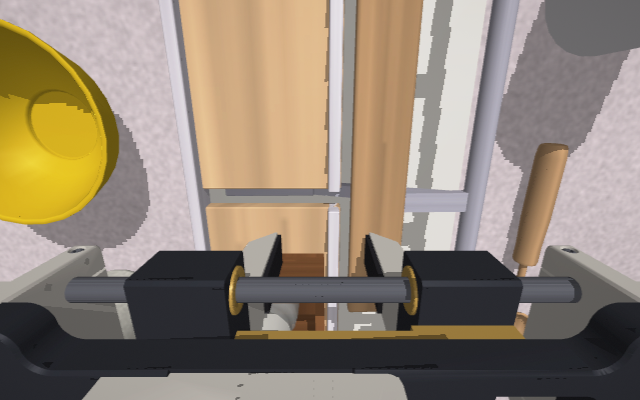

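The rack's rear is 38 mm past the gate line. The empty slot is at row ~195, with the finger on the far side of it. I'll back off 4 mm, then lift straight up.

Request:
{"op": "jog_arm", "data": {
  "commands": "-0.1 0.0005 0.007 0 0 0 0; -0.1 0.0005 0.007 0 0 0 0; -0.1 0 0 0.01 0 0 0; -0.1 0 0 0.02 0 0 0; -0.1 0 0 0.02 0 0 0"
}}

```text
clock: 7.3
position: [0.5592, -0.1652, 0.0848]
ee_rot: [-3.14, 0.081, -0.003]
force: [2.2, -0.8, 2.6]
width: 0.549
```

Request:
{"op": "jog_arm", "data": {
  "commands": "-0.1 0 0 0.03 0 0 0; -0.1 0 0 0.04 0 0 0; -0.1 0 0 0.06 0 0 0; -0.1 0 0 0.1 0 0 0; -0.1 0 0 0.12 0 0 0"
}}

```text
clock: 7.8
position: [0.5562, -0.1649, 0.1891]
ee_rot: [-3.139, 0.081, 0.007]
force: [0.8, -0.0, 0.3]
width: 0.551
```

Request:
{"op": "jog_arm", "data": {
  "commands": "-0.1 -0.1 0 0.12 0 0 0; -0.1 -0.12 0 0.1 0 0 0; -0.1 -0.12 0 0 0 0 0; -0.1 -0.1 0 0 0 0 0; -0.1 0 0 0 0 0 0"
}}

```text
clock: 8.3
position: [0.4217, -0.1653, 0.2552]
ee_rot: [3.139, -0.084, -0.006]
force: [-0.0, 0.5, -0.6]
width: 0.549
```

Run:
```python
from h import *
from cell import status, viewer
g=np.array([.5272,-.1395,0]);c,s=.99877,.0495
A=np.array([[-s,-c,0],[c,-s,0],[0,0,1]])
d=viewer.get_image("side");C=(pts(d)-g)@A.T;im=d["pixels"]
cv2.imwrite("pics/side4.png",cv2.resize(im[120:300,200:440],None,fx=2.6,fy=2.6,interpolation=cv2.INTER_CUBIC)[:,:,::-1])
gt=(abs(C[...,0])<.012)&(abs(C[...,1])<.03)&(C[...,2]>.065)
print("gate",gt.sum(),C[gt][:,2].max() if gt.any() else None)
lid=((C[...,2]>.111)&(C[...,2]<.12)&(abs(C[...,1])<.03)&(C[...,0]>-.05)&(C[...,0]<.19)).astype(np.uint8)
n,l,st,_=cv2.connectedComponentsWithStats(lid)
for i in range(1,n):
    if st[i,4]>15: print("lid",C[l==i].mean(0),st[i,4])
print(status.observe()["position"])
```

```text
gate 321 0.36459289796380256
lid [0.14818272 0.00099211 0.1150712 ] 90
lid [ 0.10413968 -0.0017077   0.11501666] 93
lid [ 0.06164971 -0.00064978  0.11484452] 100
[ 0.42401323 -0.16539628  0.25536606]
```

View pics/side4.png

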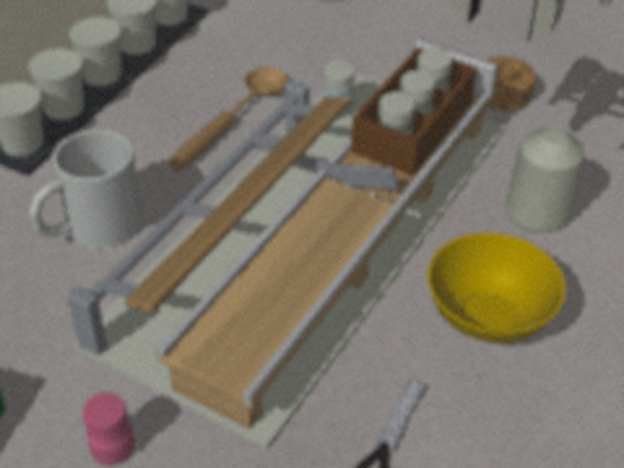

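The gate is up again at (360,177), the rack stands in the far bay at (415,110) with its three jars upright, and the bystanders haven't moved. The arm is clear of everything, so I'm handing in.

```bash
python3 -c "
from cell import arm
print(arm.sign_off())"
```

```text
the job is handed in; nothing more can be done
None
```

The job is done and handed in at about 8.4 s on the robot's clock. One fingertip held the bar down (TCP about 70 mm high, gate below the deck). The other pushed the wooden rack along the chute until its rear face was 38 mm past the gate line. I then backed off about 3 mm and lifted straight up, which let the gate spring up behind the rack.

**Final checks:**
- **Gate and rack:** the last side picture shows the gate up and the rack in the far bay.
- **Jars:** all three lids measured 115 mm above the table, so they are still seated and upright.
- **Bystanders:** those in the last side picture look unmoved. The green rack was mostly out of that crop, but the arm never went near it.
- **Forces:** the readings at the end of each move stayed below about 10 N on any axis, and at hand-in the arm was clear, about 0.26 m up.

**One check failed:** the numeric gate-height reading came out at 0.36 m because the gripper was in the line of sight, so the gate being up rests on the picture alone.

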